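# Bring the clip of a component reel to the top and press it shut

## Task

Take the cardboard carton off the front deck of the reel dispenser and set it down in the open grey tray. Then turn the white reel by its rim until the steel clip, which starts hidden inside the black tub, stands at the very top under the raised press arm, and let go of the reel. Press the sprung arm all the way down onto the clip for a moment, then let it come all the way back up slowly under your fingers without letting it snap, and leave the book, bottle and mug where they are.

Things in the scene. Friction and masses are not known exactly. Their poses are not given: they have to be found in the camera images.
- dispenser: Reel dispenser, fixed, 360 x 110 mm. Origin on the desk right under the axle; x away from the robot, along the reel's plane; y along the axle; z up. Black open tub from x = -105 to +150 mm, walls 110 mm high; before it (x = -210 to -105 mm) a closed flat deck 90 mm high. Two thin hinge posts at x = 136 mm, 220 mm high.
- reel: White reel, a disc of 180 mm diameter, 14 mm thick, upright in the tub on a level axle. Origin at its centre, 110 mm above the desk: only the upper half shows. Pinch the rim across the 14 mm. Spins freely both ways without limit, slight friction, stays where left. Its z axis points from the axle to the clip (vertical when the clip is at the top), y along the axle.
- clip (a point): Top of the dark steel clip astride the reel's rim, 96 mm from the axle: 24 mm along the rim, 19 mm across, standing 6 mm out of the rim, cheeks 25 mm deep on both faces. The only such clip. It starts in the lower half, inside the tub. Axes as the reel's. It is in place at the top within about 10 mm along the rim.
- press_arm (a joint): Sprung open-frame arm, 46 mm wide, 185 mm long, hinged about the dispenser's y at its x = +130, z = 210 mm, reaching towards the robot above the reel. 0 = raised 0.5 rad above level by its spring; 0.5 = fully down, level, its crossbar on the clip. The pad pushes up with about 2 N raised, 6 N down. Let go, it snaps up at several rad/s: keep its rise under 1.5 rad/s.
- press_pad (a point): Middle of the upper face of the black finger pad (34 x 50 mm) at the free end of the press arm, 168 mm from the hinge; 298 mm above the desk when raised, 217 mm when fully down, moving about 17 mm nearer the robot on the way. Press here from above.
- carton: Small cardboard carton, 80 mm (its x) by 45 mm (its y) by 45 mm high, about 0.12 kg, lying on the dispenser's deck. Origin at the middle of its underside.
- tray: Open grey tray, fixed on the desk on one side of the dispenser, 170 mm (its x) by 120 mm (its y), walls 30 mm high and 4 mm thick, floor 4 mm thick. Origin under its middle, on the desk.
- book: Bystander: book lying flat, 170 x 120 x 26 mm, on the side opposite the tray. Origin under its middle.
- bottle: Bystander: drink bottle, 64 mm in diameter, 200 mm high, standing upright. Origin under its middle.
- mug: Bystander: blue mug, 80 mm in diameter, 95 mm high. Origin under its middle.
Mind the look-alikes: they are no part of the job. What is meant by the carton is not orange, and is the smaller of those in its own colour.

How it is judged:
By the outcome, as a careful person would: the job done as asked, in the order asked, and still so for the second after the job is handed in, with the robot touching nothing.
It also fails if it takes over 72 s, if anything falls off the work surface, if the arm or the gripper's body presses on something with over 40 N, if the wrist force passes 120 N, or if a joint passes its speed limit or range.

## Robot

A 6-joint arm with a two-finger parallel gripper is mounted at the origin on the work surface. World frame = base frame: x ahead of the robot, y to its left, z up, the work surface at z = 0. Lengths are in m, angles in rad, forces in N, time in s.
With the tool pointing down it reaches from about 0.425 to 0.95 m from the base axis. Payload 3.5 kg.
Tool frame: the origin (TCP) lies at the very end of the fingers, on their centre line; the grasp point (between the pads) lies manip.pinch_z behind it (manip.pinch_z is the distance from the TCP to the grasp point, in m); z points along the fingers, y is the line along which they close (so a half turn about z gives the same grasp; the last joint's range is limited). The gripper opens to 85 mm and grips with 20 to 120 N. Pads are 22 mm wide; open, the fingers measure 114 mm over their backs; the gripper's body (76 mm by 85 mm) begins 54 mm behind the grasp point. The pads swing forward as they close: fully open they stand 13 mm farther back than shut.
Start: joints at [-1.315, 0.286, 1.577, -0, 1.279, -0.15], TCP at [0.266, -0.62, 0.231] pointing down, gripper open.
Joint ranges: [-2.77, 2.77], [-0.9, 2.22], [0.21, 2.48], [-1.53, 4.67], [0.24, 2.81], [-2.84, 2.84]. Speed limits (rad/s): [2.79, 2.79, 3.14, 3.14, 3.14, 3.14].

## Interface

Orientations are given as a unit quaternion [x, y, z, w].
In Python, from rig import manip gives the robot as it stands.
- The arm moves only by the tool step_arm, never from a script. Its argument "series" is a list of rows, each a list of 3 entries, a list of its own where there are three numbers: the shift along the world's x, y, z in cm, then the turn, a rotation vector about the world's x, y, z in rad, then the opening in per cent of the stroke, from 0 (shut) to 100 (fully open). A call has 1 to 10 rows; each row shifts and turns the commanded pose from where the row before left it; what a row does not reach is not made up. A row lasts 1/12 s, in which the tool goes at most 41.7 mm and 7.16 degrees, less where a joint would pass 70% of its speed; a pose out of reach is approached as far as the arm can. A call with a gripper value outside its range is refused whole. The fingers move at their own pace and stop on an object; "squeeze" is the grip in N (left out, the last holds). Time passes only in rows, so rows that do not move let the fingers close. It gives the time, the measured TCP pose, the force, the opening and the grip force at its end, in the units of the state.
- manip.state(): the state, without advancing time (a new reading comes with each control period).
- manip.grab_frame(name): name is "side" or "top" or "wrist"; returns a dict with "image" (400x640x3 uint8, red, green, blue), "depth" (400x640 float32, m along the optical axis (not along the pixel's ray), 0 where there is no reading), "mtx" (3x3 intrinsics, pixels), "D" ([k1, k2, p1, p2, k3] as OpenCV has them; the pictures are not rectified), "R" (3x3) and "t" (3): a world point X has camera coordinates R X + t. Camera axes: x right, y down, z forward; pixel columns grow to the right and rows downward; lengths in m; the calibration is good to about 2 mm. A picture is of the moment at which its call begins.
- manip.sign_off(): hands the job in; it is judged then, once.
The state is a dict: "clock": time; "q": joint angles; "qd": joint speeds; "tau": joint torques, N m; "eef_pos": TCP position; "tool_rot": TCP orientation; "wrist_force": force on the tool from outside, world axes, zero at the start; "torque": the same for the moment, N m; "grip_width": opening from 0.0 (shut) to 1.0 (fully open); "grasp_force": force on a finger pad.
Only numpy, scipy, OpenCV 4.12 (cv2) and the standard library are available. Lean on these libraries where they do the work, as an engineer would, in place of code of your own. Each camera call takes 0.05 s, during which the arm holds its last target. There are 200 camera calls.

## Working session

There is one attempt and no reset: what is moved stays moved. The work goes in short steps, Python scripts to look and compute and a tool call to move; the robot and the scene stay as the last step left them, time stands still between calls to the robot, and variables do not carry over. Pictures are saved under pics/ and viewed, at most 10 in all, crops included, and the job is handed in when it is done.

Besides the shell and the picture viewer there is one more tool, called after ">>>" as name(argument=value, ...), one argument or row to a line, values as JSON. step_arm: Moves the arm, as the interface text tells. Its arguments: {"type":"object","properties":{"series":{"type":"array","items":{"type":"array"}},"squeeze":{"type":"number"}},"required":["series"]}

```bash
mkdir -p pics; cat > h.py <<'E'
import numpy as np,cv2
from rig import manip
def world(f,pts):
    "pixels (u,v) with depth -> world points"
    pts=np.array(pts,float).reshape(-1,2)
    n=cv2.undistortPoints(pts[:,None],np.array(f["mtx"]),np.array(f["D"]))[:,0]
    d=np.array([f["depth"][int(v),int(u)] for u,v in pts])
    c=np.c_[n*d[:,None],d]
    return (c-np.array(f["t"]))@np.array(f["R"])
def cloud(f):
    v,u=np.mgrid[0:400,0:640]
    return world(f,np.c_[u.ravel(),v.ravel()]).reshape(400,640,3)
def onplane(f,pts,z):
    pts=np.array(pts,float).reshape(-1,2)
    n=cv2.undistortPoints(pts[:,None],np.array(f["mtx"]),np.array(f["D"]))[:,0]
    R=np.array(f["R"]);o=-R.T@np.array(f["t"]);d=np.c_[n,np.ones(len(n))]@R
    return o+d*((z-o[2])/d[:,2])[:,None]
E
python3 - <<'E'
from h import *
im=[]
for n in("top","side"):
    f=manip.grab_frame(n);np.save(f"{n}.npy",f,allow_pickle=True)
    cv2.imwrite(f"pics/{n}0.png",f["image"][...,::-1]); print(n,-np.array(f["R"]).T@f["t"])
print(manip.state(),manip.pinch_z)
E
```

```text
top [ 0.45497418 -0.02005562  1.19492327]
side [0.26273959 0.79024433 0.69926712]
{'clock': 0.1, 'q': array([-1.31501162e+00,  2.87145686e-01,  1.57807384e+00, -3.82167650e-06,
        1.27860372e+00, -1.50011776e-01]), 'qd': array([ 0.00027672, -0.00238978, -0.00393392, -0.00056043,  0.00078385,
       -0.00068923]), 'tau': array([ 1.05094234e-03, -4.07292473e+01, -2.93698204e+01, -1.61212361e-04,
        3.39420978e-03,  8.44096888e-06]), 'eef_pos': array([ 0.2663188 , -0.61957374,  0.23001634]), 'tool_rot': array([ 9.79485951e-01,  2.01509376e-01, -6.07832764e-05, -1.11364058e-03]), 'wrist_force': array([-0.07819946,  0.19986425, -0.37378191]), 'torque': array([ 0.02733871,  0.02872767, -0.0223714 ]), 'grasp_force': 0.0, 'grip_width': 0.9967097548498455} 0.0187
```

View pics/top0.png

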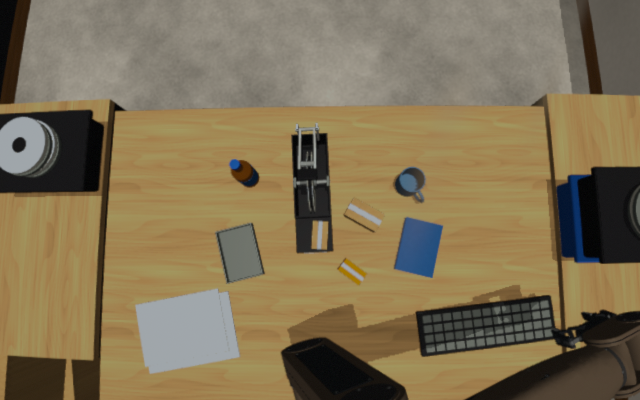

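View pics/side0.png

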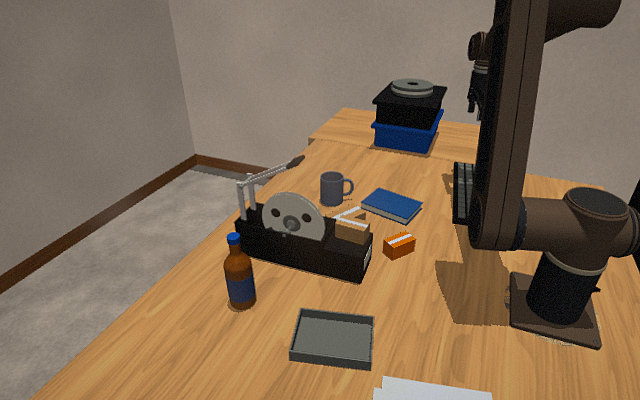

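The top view shows the dispenser (312,195) with a carton on its deck at (319,235), the tray at (240,252), the book at (419,247), the bottle at (244,173) and the mug at (410,182). The side view shows the reel at (292,217), the raised pad at (297,160) and the tray at (333,338).
Carton candidates in the top view: brown on the deck (319,235), brown on the desk (363,215) and orange (352,271). The one on the deck fits: it isn't orange and is the smaller brown one. I'll confirm this in a crop while measuring.

```bash
python3 - <<'E'
from h import *
f=np.load("top.npy",allow_pickle=True).item();s=np.load("side.npy",allow_pickle=True).item()
C=cloud(f);S=cloud(s)
def rect(name,C,m):
    p=C[m]; r=cv2.minAreaRect(p[:,:2].astype(np.float32)); print(name,m.sum(),np.round(r[0],3),np.round(r[1],3),round(r[2],1),"z",np.round(np.percentile(p[:,2],[5,50,95]),3))
def win(u0,u1,v0,v1):
    m=np.zeros((400,640),bool);m[v0:v1,u0:u1]=True;return m
Z=C[...,2];ok=f["depth"]>0
rect("carton",C,win(300,340,215,252)&(Z>.115)&(Z<.16)&ok)
rect("big",C,win(335,392,190,236)&(Z>.02)&ok)
rect("deck",C,win(285,345,222,260)&(Z>.08)&(Z<.1)&ok)
rect("disp",C,win(280,345,120,260)&(Z>.075)&(Z<.12)&ok)
rect("tray",C,win(210,272,215,290)&(Z>.015)&(Z<.04)&ok)
rect("bottle",C,win(225,265,150,195)&(Z>.05)&ok)
rect("mug",C,win(390,430,160,205)&(Z>.05)&ok)
rect("book",C,win(385,450,210,285)&(Z>.015)&ok)
rect("orange",C,win(330,375,255,290)&(Z>.015)&ok)
rect("pad",C,win(285,335,165,200)&(Z>.27)&ok)
rect("armtop",C,win(285,335,115,200)&(Z>.2)&ok)
hi=win(285,335,115,225)&(Z>.12)&(Z<.205)&ok; rect("reel",C,hi)
g=s["image"];w=(g.min(2)>90)&(S[...,2]>.1)&(S[...,2]<.21)&win(255,335,185,245)&(s["depth"]>0)
rect("reel side",S,w)
p=S[w];c,V=np.linalg.eigh(np.cov(p[:,:2].T));print("reel dir",V[:,1],p.mean(0),np.degrees(np.arctan2(V[1,1],V[0,1])))
rect("pad side",S,win(270,310,150,175)&(S[...,2]>.25)&(S[...,0]<1.2)&(s["depth"]>0))
a=cv2.resize(f["image"][115:285,205:395],None,fx=3.2,fy=3.2,interpolation=cv2.INTER_CUBIC)
cv2.imwrite("pics/crop.png",a[...,::-1])
E
```

```text
carton 441 [0.513 0.02 ] [0.046 0.101] 85.6 z [0.132 0.135 0.138]
big 761 [ 0.569 -0.116] [0.111 0.063] 60.5 z [0.055 0.062 0.066]
deck 684 [0.5   0.039] [0.093 0.11 ] 2.2 z [0.087 0.09  0.093]
disp 1503 [0.634 0.045] [0.361 0.111] 2.6 z [0.086 0.092 0.114]
tray 357 [0.453 0.282] [0.169 0.12 ] 14.5 z [0.017 0.029 0.033]
bottle 520 [0.696 0.255] [0.059 0.063] 47.6 z [0.065 0.135 0.201]
mug 324 [ 0.658 -0.26 ] [0.104 0.077] 0.7 z [0.054 0.081 0.097]
book 1996 [ 0.468 -0.29 ] [0.12  0.169] 76.0 z [0.023 0.026 0.03 ]
orange 369 [ 0.393 -0.076] [0.079 0.045] 53.3 z [0.042 0.045 0.049]
pad 274 [0.653 0.046] [0.045 0.048] 1.7 z [0.277 0.297 0.304]
armtop 585 [0.719 0.053] [0.064 0.177] 89.9 z [0.213 0.276 0.303]
reel 316 [0.664 0.029] [0.267 0.065] 8.8 z [0.126 0.162 0.192]
reel side 1486 [0.648 0.059] [0.199 0.08 ] 19.1 z [0.106 0.155 0.195]
reel dir [-0.99766631 -0.06827841] [0.65784868 0.05321097 0.15245709] -176.08488947280517
pad side 256 [0.681 0.051] [0.097 0.051] 3.9 z [0.257 0.285 0.305]
```

View pics/crop.png

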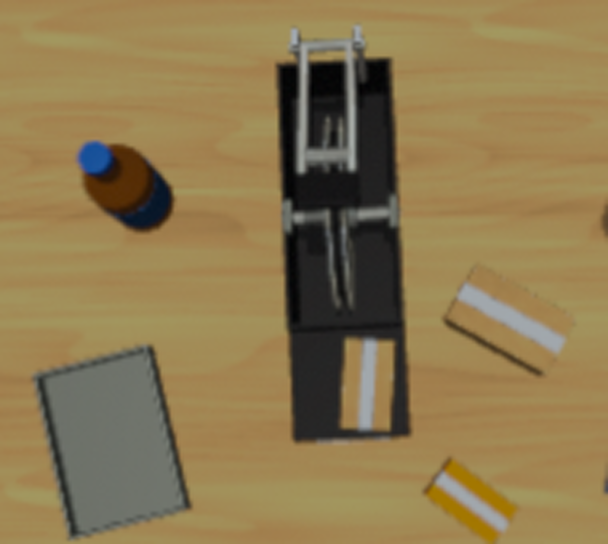

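The crop confirms it: the deck carton, at crop pixel (368,384), is brown and clearly smaller than the desk one at (510,320). The orange one at (470,500) is excluded. I'll refine its centre and yaw.

```bash
python3 - <<'E'
from h import *
f=np.load("top.npy",allow_pickle=True).item()
C=cloud(f);Z=C[...,2]
m=np.zeros((400,640),np.uint8);m[215:256,300:340]=1
g=f["image"].max(2)
m=(m>0)&(g>75)&(Z>.125)
c=max(cv2.findContours(m.astype(np.uint8),0,2)[0],key=cv2.contourArea)
P=onplane(f,c.reshape(-1,2),.135)
print(np.round(P[[P[:,0].argmin(),P[:,0].argmax(),P[:,1].argmin(),P[:,1].argmax()]],3))
print("carton",cv2.minAreaRect(P[:,:2].astype(np.float32)))
d=C[(Z>.085)&(Z<.093)&(np.mgrid[0:400,0:640][1]>285)&(np.mgrid[0:400,0:640][1]<345)&(f["depth"]>0)]
d=C[100:265,280:345].reshape(-1,3);d=d[(d[:,2]>.075)&(d[:,2]<.118)]
print("disp",cv2.minAreaRect(d[:,:2].astype(np.float32)))
E
```

```text
[[ 0.463  0.002  0.135]
 [ 0.543  0.039  0.135]
 [ 0.54  -0.004  0.135]
 [ 0.466  0.045  0.135]]
carton ((0.5028735399246216, 0.020293518900871277), (0.04496792331337929, 0.08053835481405258), 86.6631851196289)
disp ((0.6335078477859497, 0.04504828900098801), (0.3610506057739258, 0.11064151674509048), 2.5721275806427)
```

>>> step_arm(
  series=[
    [[1.2, 3.2, 0.2], [0, 0, -0.022], 100],
    [[1.2, 3.2, 0.2], [0, 0, -0.022], 100],
    [[1.2, 3.2, 0.2], [0, 0, -0.022], 100],
    [[1.2, 3.2, 0.2], [0, 0, -0.022], 100],
    [[1.2, 3.2, 0.2], [0, 0, -0.022], 100],
    [[1.2, 3.2, 0.2], [0, 0, -0.022], 100],
    [[1.2, 3.2, 0.2], [0, 0, -0.022], 100],
    [[1.2, 3.2, 0.2], [0, 0, -0.022], 100],
    [[1.2, 3.2, 0.2], [0, 0, -0.022], 100],
    [[1.2, 3.2, 0.2], [0, 0, -0.022], 100],
  ],
)

```text
clock: 0.93
eef_pos: [0.3865, -0.2983, 0.2509]
tool_rot: [0.996, 0.092, -0.0, -0.0]
wrist_force: [1.8, 0.1, -0.1]
grip_width: 0.996
grasp_force: 0.0
```

>>> step_arm(
  series=[
    [[1.2, 3.2, 0], [0, 0, -0.022], 100],
    [[1.2, 3.2, 0], [0, 0, -0.022], 100],
    [[1.2, 3.2, 0], [0, 0, -0.022], 100],
    [[1.2, 3.2, 0], [0, 0, -0.022], 100],
    [[1.2, 3.2, 0], [0, 0, -0.022], 100],
    [[1.2, 3.2, 0], [0, 0, -0.022], 100],
    [[1.2, 3.2, 0], [0, 0, -0.022], 100],
    [[1.2, 3.2, 0], [0, 0, -0.022], 100],
    [[1.2, 3.2, 0], [0, 0, -0.022], 100],
    [[1.2, 3.2, 0], [0, 0, -0.022], 100],
  ],
)

```text
clock: 1.77
eef_pos: [0.5064, 0.0217, 0.2509]
tool_rot: [1.0, -0.018, -0.0, -0.0]
wrist_force: [1.1, -0.5, 0.2]
grip_width: 0.998
grasp_force: 0.0
```

>>> step_arm(
  series=[
    [[-0.3, -0.1, -3], [0, 0, -0.022], 100],
    [[0, 0, -3], [0, 0, 0], 100],
    [[0, 0, -3], [0, 0, 0], 100],
    [[0, 0, -3], [0, 0, 0], 100],
    [[0, 0, -2], [0, 0, 0], 100],
    [[0, 0, -1.1], [0, 0, 0], 100],
    [[0, 0, 0], [0, 0, 0], 30],
    [[0, 0, 0], [0, 0, 0], 30],
    [[0, 0, 0], [0, 0, 0], 30],
    [[0, 0, 0], [0, 0, 0], 30],
  ],
  squeeze=30,
)

```text
clock: 2.6
eef_pos: [0.5052, 0.0187, 0.1027]
tool_rot: [1.0, -0.028, 0.002, 0.0]
wrist_force: [-0.4, 0.2, -1.2]
grip_width: 0.524
grasp_force: 32.1
```

>>> step_arm(
  series=[
    [[0, 0, 0], [0, 0, 0], 30],
    [[0, 0, 0], [0, 0, 0], 30],
    [[0, 0, 1], [0, 0, 0], 30],
    [[0, 0, 2], [0, 0, 0], 30],
    [[0, 0, 2], [0, 0, 0], 30],
    [[0, 0, 1], [0, 0, 0], 30],
  ],
)

```text
clock: 3.1
eef_pos: [0.5042, 0.0187, 0.1628]
tool_rot: [1.0, -0.028, 0.001, 0.0]
wrist_force: [0.1, 0.6, -0.6]
grip_width: 0.521
grasp_force: 32.3
```

>>> step_arm(
  series=[
    [[-0.51, 2.63, 0], [0, 0, 0.031], 30],
    [[-0.51, 2.63, 0], [0, 0, 0.031], 30],
    [[-0.51, 2.63, 0], [0, 0, 0.031], 30],
    [[-0.51, 2.63, 0], [0, 0, 0.031], 30],
    [[-0.51, 2.63, 0], [0, 0, 0.031], 30],
    [[-0.51, 2.63, 0], [0, 0, 0.031], 30],
    [[-0.51, 2.63, 0], [0, 0, 0.031], 30],
    [[-0.51, 2.63, 0], [0, 0, 0.031], 30],
    [[-0.51, 2.63, 0], [0, 0, 0.031], 30],
    [[-0.51, 2.63, 0], [0, 0, 0.031], 30],
  ],
)

```text
clock: 3.93
eef_pos: [0.4516, 0.2829, 0.16]
tool_rot: [0.992, 0.127, -0.0, 0.0]
wrist_force: [0.3, -0.1, -1.4]
grip_width: 0.524
grasp_force: 32.2
```

>>> step_arm(
  series=[
    [[0, 0, -2.5], [0, 0, 0], 30],
    [[0, 0, -2.5], [0, 0, 0], 30],
    [[0, 0, -2.5], [0, 0, 0], 30],
    [[0, 0, -2.5], [0, 0, 0], 30],
    [[0, 0, -2], [0, 0, 0], 30],
    [[0, 0, -1.5], [0, 0, 0], 30],
    [[0, 0, -0.5], [0, 0, 0], 30],
    [[0, 0, -0.3], [0, 0, 0], 30],
    [[0, 0, 0], [0, 0, 0], 30],
  ],
)

```text
clock: 4.68
eef_pos: [0.4523, 0.2818, 0.0176]
tool_rot: [0.992, 0.127, -0.001, 0.0]
wrist_force: [-0.5, 0.1, -0.4]
grip_width: 0.518
grasp_force: 32.3
```

>>> step_arm(
  series=[
    [[0, 0, -0.1], [0, 0, 0], 30],
    [[0, 0, 0], [0, 0, 0], 68],
    [[0, 0, 0], [0, 0, 0], 68],
    [[0, 0, 0], [0, 0, 0], 68],
    [[0, 0, 3.5], [0, 0, 0], 68],
    [[0, 0, 4], [0, 0, 0], 68],
    [[0, 0, 4], [0, 0, 0], 68],
    [[0, 0, 4], [0, 0, 0], 68],
    [[0, 0, 4], [0, 0, 0], 68],
    [[0, 0, 2.8], [0, 0, 0], 68],
  ],
)

```text
clock: 5.52
eef_pos: [0.4536, 0.2823, 0.2445]
tool_rot: [0.992, 0.127, 0.003, -0.001]
wrist_force: [1.8, 0.5, 0.7]
grip_width: 0.68
grasp_force: 0.0
```

>>> step_arm(
  series=[
    [[0, -2.4, 0], [0, 0, -0.105], 45],
    [[0, -2.4, 0], [0, 0, -0.105], 45],
    [[0, -2.4, 0], [0.004, -0.098, 0], 45],
    [[0, -2.4, 0], [0.004, -0.098, 0], 45],
    [[0, -2.4, 0], [0.004, -0.098, 0], 45],
    [[0, -2.4, 0], [0.004, -0.098, 0], 45],
    [[0, -2.4, 0], [0.005, -0.098, 0], 45],
    [[1, -2.4, 0], [0.005, -0.098, 0], 45],
    [[2, -2.4, 0], [0.005, -0.098, 0], 45],
    [[2, -2.4, 0], [0.005, -0.099, 0], 45],
  ],
)

```text
clock: 6.35
eef_pos: [0.4994, 0.0453, 0.2404]
tool_rot: [0.925, 0.021, 0.378, -0.009]
wrist_force: [0.2, 1.1, -0.6]
grip_width: 0.449
grasp_force: 0.0
```

```bash
python3 - <<'E'
from h import *
from scipy.spatial.transform import Rotation as Ro
s=manip.state();print(s['q'],s['eef_pos'],Ro.from_quat(s['tool_rot']).as_matrix().round(3))
f=manip.grab_frame("top");C=cloud(f)
cv2.imwrite("pics/t1.png",cv2.resize(f["image"][100:300,190:430],None,fx=3,fy=3)[...,::-1])
E
```

```text
[-0.19971886 -0.530706    2.42968229  0.35783097  0.50904692  1.07981166] [0.49938764 0.04527749 0.24044374] [[ 0.713  0.045  0.7  ]
 [ 0.031 -0.999  0.032]
 [ 0.701 -0.001 -0.714]]
```

View pics/t1.png

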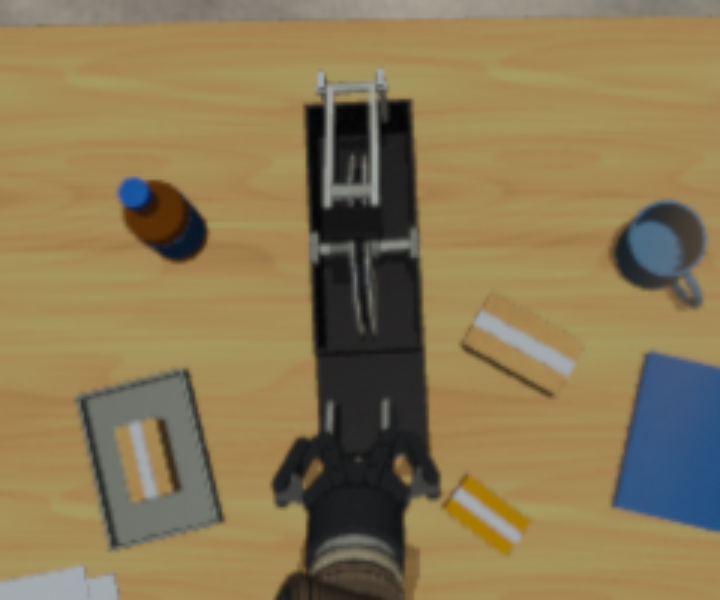

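The carton now lies in the tray at (147,458), and the gripper fingers, tips at (330,415) and (386,415), stand in front of the reel at (365,290). I'll measure the reel's plane before gripping.

```bash
python3 - <<'E'
from h import *
s=np.load("side.npy",allow_pickle=True).item();f=np.load("top.npy",allow_pickle=True).item()
S=cloud(s);C=cloud(f)
w=np.zeros((400,640),bool);w[195:240,265:325]=1
w&=(s["image"].min(2)>90)&(S[...,2]>.12)&(S[...,2]<.195)&(abs(S[...,1]-.055)<.015)
p=S[w]
for _ in range(4):
    k=np.polyfit(p[:,0]-.6635,p[:,1],1);r=p[:,1]-np.polyval(k,p[:,0]-.6635);p=p[abs(r)<max(2*r.std(),.002)]
print("face y at axle",k[1],"slope",k[0],r.std(),len(p),"mid",k[1]-.007)
q=p; print("radius max",np.percentile(np.hypot(q[:,0]-.6635,q[:,2]-.11),[50,95,99]),q[:,0].min(),q[:,0].max())
for x in(.59,.60,.61,.62):
    m=(abs(C[...,0]-x)<.005)&(C[...,2]>.125)&(C[...,2]<.21)&(abs(C[...,1]-.045)<.03)
    y=C[m][:,1];print(x,m.sum(),y.min(),y.max(),np.median(y))
E
```

```text
face y at axle 0.054368695093855536 slope 0.04606046488234598 0.001142871091282151 889 mid 0.04736869509385554
radius max [0.07064622 0.08814772 0.09102265] 0.576803594417267 0.7433121113469633
0.59 23 0.03575364125797125 0.0490423626642366 0.04208058938617184
0.6 22 0.03627480305204426 0.050357696834235424 0.04329233611368001
0.61 23 0.03681855254772205 0.05022729653649558 0.045294884648357056
0.62 23 0.03734881602822842 0.04999543314784914 0.04237768139020016
```

>>> step_arm(
  series=[
    [[3.3, -0.15, 0], [0, 0, 0], 45],
    [[3.3, -0.15, 0], [0, 0, 0], 45],
    [[2, 0.1, -2], [0, 0, 0], 45],
    [[2, 0.1, -2], [0, 0, 0], 45],
    [[2, 0.1, -2], [0, 0, 0], 45],
    [[1, 0, -1.1], [0, 0, 0], 45],
    [[0, 0, 0], [0, 0, 0], 45],
  ],
)

```text
clock: 6.98
eef_pos: [0.6351, 0.047, 0.1648]
tool_rot: [0.928, 0.021, 0.372, -0.011]
wrist_force: [0.1, -0.1, 0.1]
grip_width: 0.45
grasp_force: 0.0
```

```bash
python3 - <<'E'
from h import *
s=manip.state();print(s['q'],s['eef_pos'],s['wrist_force'])
f=manip.grab_frame("side")
w=manip.grab_frame("wrist")
a=cv2.resize(f["image"][130:300,210:450],None,fx=2.4,fy=2.4);b=cv2.resize(w["image"],None,fx=.35,fy=.35)
a[:b.shape[0],-b.shape[1]:]=b
cv2.imwrite("pics/s1.png",a[...,::-1])
E
```

```text
[-0.13695038 -0.01993643  2.18650983  0.53855786  0.2556768   0.91681812] [0.63510298 0.04697107 0.1647552 ] [ 0.10098948 -0.14179898  0.06446552]
```

View pics/s1.png

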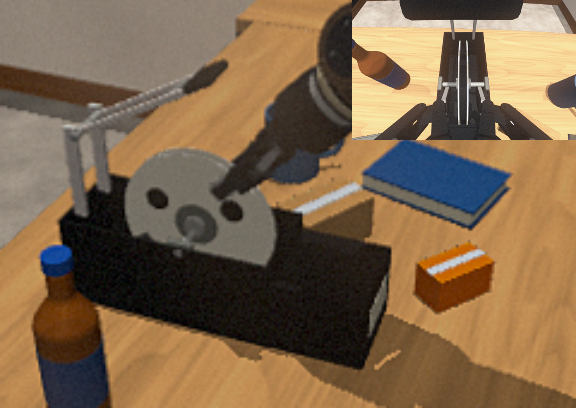

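The enlarged side view shows the finger beside the reel rim at (235,175), well clear of the press arm pad at (205,72). In the wrist inset the fingers straddle the reel. I'll grip and make the first push-down stroke.

>>> step_arm(
  series=[
    [[0, -0.15, 0], [0, 0, 0], 5],
    [[0, 0, 0], [0, 0, 0], 5],
    [[0, 0, 0], [0, 0, 0], 5],
    [[0, 0, 0], [0, 0, 0], 5],
    [[0, 0, 0], [0, 0, 0], 5],
    [[0, 0, 0], [0, 0, 0], 5],
  ],
  squeeze=25,
)

```text
clock: 7.58
eef_pos: [0.6348, 0.0472, 0.1698]
tool_rot: [0.927, 0.022, 0.375, -0.012]
wrist_force: [0.3, 7.3, 1.5]
grip_width: 0.157
grasp_force: 29.3
```

>>> step_arm(
  series=[
    [[-0.51, -0.02, -0.36], [0, 0, 0], 5],
    [[-0.51, -0.02, -0.36], [0, 0, 0], 5],
    [[-0.45, -0.02, -0.44], [0, 0, 0], 5],
    [[-0.44, -0.02, -0.44], [0, 0, 0], 5],
    [[-0.37, -0.02, -0.5], [0, 0, 0], 5],
    [[-0.37, -0.02, -0.5], [0, 0, 0], 5],
  ],
)

```text
clock: 8.08
eef_pos: [0.6077, 0.046, 0.1473]
tool_rot: [0.928, 0.024, 0.372, -0.017]
wrist_force: [17.5, 22.6, -8.4]
grip_width: 0.161
grasp_force: 28.0
```

```bash
python3 -c "
from h import *
s=manip.state();print(s['q'],s['torque'])"
```

```text
[-0.15596569 -0.05451169  2.25768308  0.69833894  0.24512055  0.74155601] [ 2.16441755 -0.93620498  2.0284204 ]
```

>>> step_arm(
  series=[
    [[0, 0.2, 0], [0, 0, 0], 5],
    [[-0.35, -0.01, -0.6], [-0.002, 0.045, 0], 5],
    [[-0.35, -0.01, -0.6], [-0.002, 0.045, 0], 5],
    [[-0.26, -0.01, -0.64], [-0.002, 0.045, 0], 5],
    [[-0.26, -0.01, -0.64], [-0.002, 0.045, 0], 5],
    [[0, 0, 0], [0, 0, 0], 5],
  ],
)

```text
clock: 8.58
eef_pos: [0.5951, 0.0456, 0.1233]
tool_rot: [0.958, 0.024, 0.286, -0.013]
wrist_force: [-6.5, 8.9, 4.9]
grip_width: 0.161
grasp_force: 32.2
```

```bash
python3 - <<'E'
from h import *
s=manip.state();print(s['q'],s['torque'])
f=manip.grab_frame("side")
a=cv2.resize(f["image"][130:300,210:450],None,fx=2.4,fy=2.4)
cv2.imwrite("pics/s2.png",a[...,::-1])
E
```

```text
[-0.14294717 -0.00768585  2.20305399  0.30864052  0.39309236  1.12599351] [0.77815684 0.40958421 0.63804421]
```

View pics/s2.png

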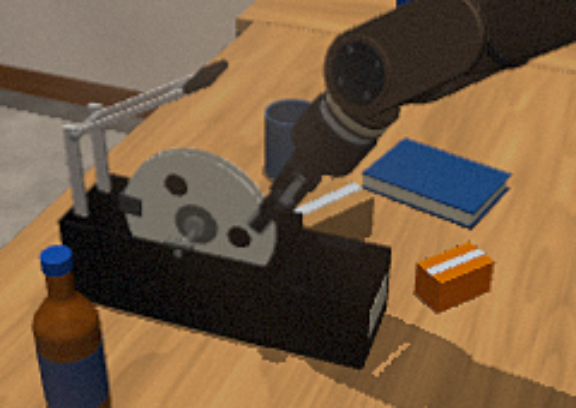

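The side crop shows the dark clip just emerged at the back of the reel at (130,205), and the reel has turned about 40°. I'll measure its angle.

```bash
cat >> h.py <<'E'
def faceang(f,pts,A=(.663,.0472+.0455*.028),off=.0095):
    "angle from top (+ towards robot) and radius of side pixels on the reel's +y face"
    pts=np.array(pts,float).reshape(-1,2)
    n=cv2.undistortPoints(pts[:,None],np.array(f["mtx"]),np.array(f["D"]))[:,0]
    R=np.array(f["R"]);o=-R.T@np.array(f["t"]);d=np.c_[n,np.ones(len(n))]@R
    N=np.array([-.0455,.999,0]);P0=np.array([A[0],A[1],.11])+off*N
    X=o+d*(((P0-o)@N)/(d@N))[:,None]-P0
    u=X@np.array([.999,.0455,0]);return np.degrees(np.arctan2(-u,X[:,2])),np.hypot(u,X[:,2])
E
cat > clip.py <<'E'
from h import *
f=manip.grab_frame("side")
v,u=np.mgrid[175:245,250:335];a,r=faceang(f,np.c_[u.ravel(),v.ravel()])
g=f["image"][175:245,250:335].max(2).ravel()
for lo in range(-100,100,5):
    k=(a>=lo)&(a<lo+5)&(r>.074)&(r<.086);print(lo,int(np.median(g[k])) if k.any() else '-',end='; ')
k=(g<85)&(r>.074)&(r<.087)&(a>-82)&(a<30);print("\ndark",k.sum(),np.percentile(a[k],[5,50,95]) if k.any() else 0)
E
python3 clip.py
```

```text
-100 119; -95 118; -90 35; -85 42; -80 41; -75 108; -70 119; -65 118; -60 117; -55 118; -50 119; -45 119; -40 118; -35 119; -30 118; -25 119; -20 119; -15 119; -10 120; -5 118; 0 120; 5 120; 10 118; 15 118; 20 118; 25 119; 30 118; 35 118; 40 117; 45 118; 50 117; 55 118; 60 90; 65 36; 70 31; 75 37; 80 97; 85 118; 90 117; 95 118; 
dark 15 [-80.92730822 -77.55918597 -73.77515431]
```

>>> step_arm(
  series=[
    [[0, 0, 0], [0, 0, 0], 45],
    [[0, 0, 0], [0, 0, 0], 45],
    [[0, 0, 0], [0, 0, 0], 45],
  ],
)

```text
clock: 8.93
eef_pos: [0.596, 0.0429, 0.1228]
tool_rot: [0.957, 0.022, 0.288, -0.011]
wrist_force: [-0.3, 0.1, -0.2]
grip_width: 0.451
grasp_force: 0.0
```

>>> step_arm(
  series=[
    [[0.5, 0.07, 0.9], [0.001, -0.013, 0], 45],
    [[0.55, 0.07, 0.9], [0.001, -0.013, 0], 45],
    [[0.65, 0.07, 0.8], [0.001, -0.013, 0], 45],
    [[0.7, 0.07, 0.7], [0.001, -0.013, 0], 45],
    [[0.75, 0.07, 0.6], [0.001, -0.013, 0], 45],
    [[0.7, 0.07, 0.55], [0.001, -0.013, 0], 45],
    [[0, 0, 0], [0, 0, 0], 45],
    [[0, 0, 0], [0, 0, 0], 5],
    [[0, 0, 0], [0, 0, 0], 5],
  ],
)

```text
clock: 9.68
eef_pos: [0.6339, 0.0474, 0.1654]
tool_rot: [0.946, 0.022, 0.323, -0.014]
wrist_force: [0.3, 0.4, -0.1]
grip_width: 0.178
grasp_force: 0.0
```

>>> step_arm(
  series=[
    [[0, 0, 0], [0, 0, 0], 5],
    [[0, 0, 0], [0, 0, 0], 5],
    [[0, 0, 0], [0, 0, 0], 5],
    [[0, 0, 0], [0, 0, 0], 5],
  ],
)

```text
clock: 10.02
eef_pos: [0.6339, 0.0474, 0.1655]
tool_rot: [0.946, 0.022, 0.323, -0.014]
wrist_force: [-0.7, 1.3, -0.5]
grip_width: 0.157
grasp_force: 27.9
```

Well aligned, with only about 1 N lateral force. Full stroke next.

>>> step_arm(
  series=[
    [[-0.54, -0.02, -0.33], [0, 0.008, 0], 5],
    [[-0.52, -0.02, -0.37], [0, 0.008, 0], 5],
    [[-0.48, -0.02, -0.41], [0, 0.008, 0], 5],
    [[-0.46, -0.02, -0.44], [0, 0.008, 0], 5],
    [[-0.42, -0.02, -0.47], [0, 0.008, 0], 5],
    [[-0.38, -0.02, -0.5], [0, 0.008, 0], 5],
    [[-0.35, -0.02, -0.53], [0, 0.008, 0], 5],
    [[-0.31, -0.02, -0.55], [0, 0.008, 0], 5],
    [[-0.26, -0.01, -0.57], [0, 0.008, 0], 5],
    [[-0.23, -0.01, -0.59], [0, 0.008, 0], 5],
  ],
)

```text
clock: 10.85
eef_pos: [0.5955, 0.0457, 0.1195]
tool_rot: [0.958, 0.022, 0.287, -0.014]
wrist_force: [2.3, 6.0, 3.5]
grip_width: 0.16
grasp_force: 31.0
```

>>> step_arm(
  series=[
    [[0, 0, 0], [0, 0, 0], 5],
    [[0, 0, 0], [0, 0, 0], 45],
    [[0, 0, 0], [0, 0, 0], 45],
    [[0, 0, 0], [0, 0, 0], 45],
  ],
)

```text
clock: 11.18
eef_pos: [0.5937, 0.0453, 0.1172]
tool_rot: [0.958, 0.021, 0.284, -0.015]
wrist_force: [-0.1, -0.6, 0.0]
grip_width: 0.453
grasp_force: 0.0
```

```bash
python3 clip.py
```

```text
-100 120; -95 119; -90 118; -85 119; -80 120; -75 116; -70 121; -65 118; -60 120; -55 85; -50 46; -45 48; -40 58; -35 121; -30 120; -25 121; -20 118; -15 119; -10 119; -5 118; 0 118; 5 119; 10 120; 15 121; 20 119; 25 118; 30 118; 35 117; 40 117; 45 118; 50 118; 55 117; 60 118; 65 43; 70 37; 75 35; 80 35; 85 94; 90 117; 95 118; 
dark 33 [-50.95691847 -43.72450162 -36.27298547]
```

>>> step_arm(
  series=[
    [[0.55, 0.04, 1.0], [0.001, -0.013, 0], 45],
    [[0.55, 0.04, 0.95], [0.001, -0.013, 0], 45],
    [[0.7, 0.04, 0.85], [0.001, -0.013, 0], 45],
    [[0.75, 0.03, 0.75], [0.001, -0.013, 0], 45],
    [[0.77, 0.03, 0.65], [0.001, -0.013, 0], 45],
    [[0.7, 0.03, 0.6], [0.001, -0.013, 0], 45],
    [[0, 0, 0], [0, 0, 0], 45],
    [[0, 0, 0], [0, 0, 0], 5],
    [[0, 0, 0], [0, 0, 0], 5],
  ],
)

```text
clock: 11.98
eef_pos: [0.6346, 0.0477, 0.1659]
tool_rot: [0.946, 0.021, 0.323, -0.017]
wrist_force: [-0.6, -0.6, -0.2]
grip_width: 0.18
grasp_force: 0.0
```

>>> step_arm(
  series=[
    [[0, 0, 0], [0, 0, 0], 5],
    [[0, 0, 0], [0, 0, 0], 5],
    [[0, 0, 0], [0, 0, 0], 5],
    [[0, 0, 0], [0, 0, 0], 5],
  ],
)

```text
clock: 12.32
eef_pos: [0.6346, 0.0475, 0.166]
tool_rot: [0.946, 0.021, 0.323, -0.016]
wrist_force: [-1.4, -1.2, 0.7]
grip_width: 0.161
grasp_force: 27.5
```

>>> step_arm(
  series=[
    [[-0.54, -0.02, -0.33], [0, 0.008, 0], 5],
    [[-0.52, -0.02, -0.37], [0, 0.008, 0], 5],
    [[-0.48, -0.02, -0.41], [0, 0.008, 0], 5],
    [[-0.46, -0.02, -0.44], [0, 0.008, 0], 5],
    [[-0.42, -0.02, -0.47], [0, 0.008, 0], 5],
    [[-0.38, -0.02, -0.5], [0, 0.008, 0], 5],
    [[-0.35, -0.02, -0.53], [0, 0.008, 0], 5],
    [[-0.31, -0.02, -0.55], [0, 0.008, 0], 5],
    [[-0.26, -0.01, -0.57], [0, 0.008, 0], 5],
    [[-0.23, -0.01, -0.59], [0, 0.008, 0], 5],
  ],
)

```text
clock: 13.15
eef_pos: [0.5954, 0.0458, 0.1187]
tool_rot: [0.958, 0.021, 0.285, -0.017]
wrist_force: [2.4, 5.0, 2.7]
grip_width: 0.16
grasp_force: 32.8
```

>>> step_arm(
  series=[
    [[0, 0, 0], [0, 0, 0], 5],
  ],
)

```text
clock: 13.23
eef_pos: [0.595, 0.0459, 0.1176]
tool_rot: [0.958, 0.02, 0.284, -0.017]
wrist_force: [2.7, 2.7, 2.0]
grip_width: 0.158
grasp_force: 32.8
```

```bash
sed -i 's/(a<30)/(a<45)/' clip.py; python3 clip.py
```

```text
-100 119; -95 117; -90 120; -85 119; -80 118; -75 118; -70 118; -65 119; -60 118; -55 118; -50 117; -45 119; -40 119; -35 119; -30 117; -25 119; -20 121; -15 67; -10 54; -5 55; 0 55; 5 119; 10 119; 15 120; 20 119; 25 120; 30 118; 35 118; 40 117; 45 118; 50 119; 55 118; 60 118; 65 49; 70 34; 75 31; 80 53; 85 115; 90 117; 95 119; 
dark 40 [-12.14954485  -4.25292188   4.1046848 ]
```

>>> step_arm(
  series=[
    [[-0.1, 0, -0.29], [0, 0, 0], 5],
    [[-0.08, 0, -0.29], [0, 0, 0], 5],
    [[0, 0, 0], [0, 0, 0], 5],
    [[0, 0, 0], [0, 0, 0], 45],
    [[0, 0, 0], [0, 0, 0], 45],
    [[0, 0, 0], [0, 0, 0], 45],
  ],
)

```text
clock: 13.78
eef_pos: [0.5921, 0.0458, 0.1113]
tool_rot: [0.959, 0.02, 0.283, -0.018]
wrist_force: [-0.9, -0.1, 0.5]
grip_width: 0.45
grasp_force: 0.0
```

```bash
python3 clip.py; python3 - <<'E'
from h import *
f=manip.grab_frame("side")
a=cv2.resize(f["image"][130:300,210:450],None,fx=2.4,fy=2.4)
cv2.imwrite("pics/s3.png",a[...,::-1])
E
```

```text
-100 119; -95 118; -90 120; -85 118; -80 121; -75 119; -70 117; -65 119; -60 117; -55 121; -50 117; -45 120; -40 118; -35 119; -30 120; -25 119; -20 119; -15 122; -10 53; -5 51; 0 52; 5 89; 10 119; 15 118; 20 120; 25 119; 30 118; 35 117; 40 118; 45 117; 50 118; 55 118; 60 120; 65 114; 70 39; 75 33; 80 35; 85 33; 90 72; 95 116; 
dark 37 [-9.18023075 -1.81447029  6.08040968]
```

View pics/s3.png

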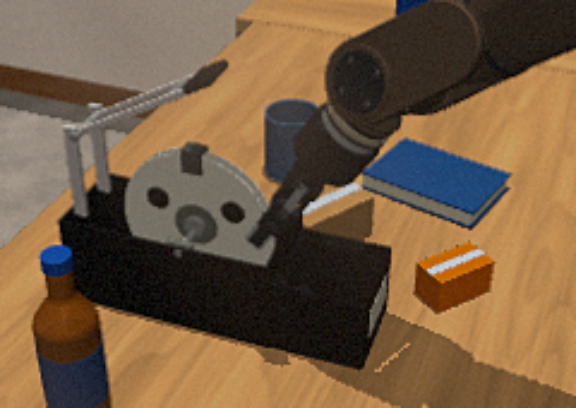

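The side crop shows the clip at the very top of the reel (195,158), right above the axle (196,222), about 2° off (3 mm). The fingers are open beside the rim. I'll retreat, straighten the tool, close the fingers and go above the pad.

>>> step_arm(
  series=[
    [[-1.4, -0.06, 2.1], [0, 0, 0], 45],
    [[-1.4, -0.06, 2.1], [0, 0, 0], 45],
    [[-1.4, -0.06, 2.1], [0, 0, 0], 45],
    [[-1.3, -0.06, 2.1], [0, 0, 0], 30],
    [[0, 0, 3.4], [0, 0, 0], 0],
    [[0, 0, 3.4], [0, 0, 0], 0],
    [[0, 0, 3.4], [-0.004, 0.096, 0], 0],
    [[0, 0, 3.4], [-0.004, 0.096, 0], 0],
    [[0, 0, 3.4], [-0.004, 0.096, 0], 0],
    [[0, 0, 0], [-0.004, 0.096, 0], 0],
  ],
)

```text
clock: 14.72
eef_pos: [0.5409, 0.043, 0.3776]
tool_rot: [0.995, 0.019, 0.102, -0.012]
wrist_force: [0.8, 0.3, 1.1]
grip_width: 0.001
grasp_force: 0.0
```

>>> step_arm(
  series=[
    [[0, 0, 0], [-0.004, 0.096, 0], 0],
    [[0, 0, 0], [-0.004, 0.094, 0], 0],
    [[2, 0.1, 0], [0, 0, 0], 0],
    [[3, 0.1, 0], [0, 0, 0], 0],
    [[3, 0.1, 0], [0, 0, 0], 0],
    [[2.5, 0, 0], [0, 0, 0], 0],
    [[0, 0, 0], [0, 0, 0], 0],
  ],
)

```text
clock: 15.3
eef_pos: [0.6462, 0.0459, 0.3641]
tool_rot: [1.0, 0.017, 0.0, -0.011]
wrist_force: [-1.2, 0.3, -1.3]
grip_width: 0.001
grasp_force: 0.0
```

```bash
python3 clip.py | tail -1; python3 - <<'E'
from h import *
f=manip.grab_frame("side");S=cloud(f)
a=cv2.resize(f["image"][90:300,210:450],None,fx=2.4,fy=2.4)
cv2.imwrite("pics/s4.png",a[...,::-1]);print(manip.state()['q'])
E
```

```text
dark 38 [-9.61446515 -1.90837039  6.07391499]
[-0.09411741  0.15332194  1.49245163  0.02250211  1.49817644  1.43970785]
```

View pics/s4.png

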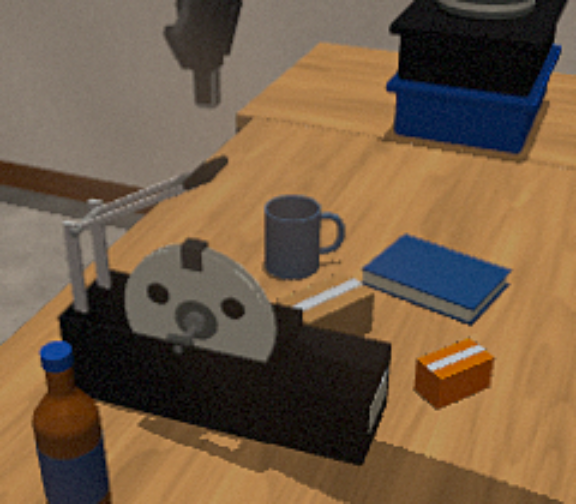

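The side crop shows the closed fingertips at (207,100), above the raised pad at (208,172), and the clip still at the top (195,253). I'll descend and press along the pad's arc.

>>> step_arm(
  series=[
    [[0, 0, -2.5], [0, 0, 0], 0],
    [[0, 0, -2], [0, 0, 0], 0],
    [[0, 0, -1], [0, 0, 0], 0],
    [[0, 0, -0.7], [0, 0, 0], 0],
    [[-0.25, 0, -0.6], [0, 0, 0], 0],
    [[-0.35, 0, -0.8], [0, 0, 0], 0],
    [[-0.3, 0, -0.8], [0, 0, 0], 0],
  ],
)

```text
clock: 15.98
eef_pos: [0.6345, 0.0463, 0.2851]
tool_rot: [1.0, 0.018, 0.003, -0.011]
wrist_force: [-4.1, -0.1, 5.1]
grip_width: -0.002
grasp_force: 2.3
```

>>> step_arm(
  series=[
    [[-0.25, 0, -0.8], [0, 0, 0], 0],
    [[-0.2, 0, -0.8], [0, 0, 0], 0],
    [[-0.15, 0, -0.8], [0, 0, 0], 0],
    [[-0.1, 0, -0.8], [0, 0, 0], 0],
    [[-0.05, 0, -0.8], [0, 0, 0], 0],
    [[0, 0, -0.8], [0, 0, 0], 0],
    [[0, 0, -0.5], [0, 0, 0], 0],
    [[0, 0, 0], [0, 0, 0], 0],
  ],
)

```text
clock: 16.65
eef_pos: [0.6264, 0.0464, 0.2282]
tool_rot: [1.0, 0.018, 0.0, -0.011]
wrist_force: [-3.8, 0.1, 5.7]
grip_width: 0.002
grasp_force: 2.6
```

>>> step_arm(
  series=[
    [[0, 0, -0.5], [0, 0, 0], 0],
    [[0.1, 0, -0.4], [0, 0, 0], 0],
    [[0, 0, -0.3], [0, 0, 0], 0],
    [[0, 0, 0], [0, 0, 0], 0],
  ],
)

```text
clock: 16.98
eef_pos: [0.6279, 0.0465, 0.2177]
tool_rot: [1.0, 0.018, 0.001, -0.011]
wrist_force: [-3.1, -0.3, 6.6]
grip_width: -0.002
grasp_force: 3.0
```

>>> step_arm(
  series=[
    [[0, 0, -0.2], [0, 0, 0], 0],
    [[0, 0, -0.2], [0, 0, 0], 0],
    [[0, 0, 0], [0, 0, 0], 0],
    [[0, 0, 0], [0, 0, 0], 0],
  ],
)

```text
clock: 17.32
eef_pos: [0.6281, 0.0464, 0.2166]
tool_rot: [1.0, 0.018, 0.002, -0.011]
wrist_force: [-7.0, -0.3, 11.4]
grip_width: -0.001
grasp_force: 6.0
```

>>> step_arm(
  series=[
    [[0, 0, -0.3], [0, 0, 0], 0],
    [[0, 0, 0], [0, 0, 0], 0],
    [[0, 0, 0], [0, 0, 0], 0],
    [[0, 0, 0], [0, 0, 0], 0],
    [[0, 0, 0], [0, 0, 0], 0],
    [[0, 0, 0], [0, 0, 0], 0],
  ],
)

```text
clock: 17.82
eef_pos: [0.6282, 0.0464, 0.2161]
tool_rot: [1.0, 0.018, 0.002, -0.011]
wrist_force: [-10.9, -0.5, 19.0]
grip_width: 0.001
grasp_force: 9.4
```

>>> step_arm(
  series=[
    [[0, 0, 0.3], [0, 0, 0], 0],
    [[0, 0, 0.4], [0, 0, 0], 0],
    [[0, 0, 0.5], [0, 0, 0], 0],
    [[0, 0, 0.5], [0, 0, 0], 0],
    [[0, 0, 0.5], [0, 0, 0], 0],
    [[0.05, 0, 0.5], [0, 0, 0], 0],
    [[0.05, 0, 0.5], [0, 0, 0], 0],
    [[0.05, 0, 0.5], [0, 0, 0], 0],
    [[0.1, 0, 0.5], [0, 0, 0], 0],
    [[0.1, 0, 0.5], [0, 0, 0], 0],
  ],
)

```text
clock: 18.65
eef_pos: [0.632, 0.0464, 0.2584]
tool_rot: [1.0, 0.018, 0.002, -0.011]
wrist_force: [3.2, 0.4, 2.8]
grip_width: 0.002
grasp_force: 1.6
```

>>> step_arm(
  series=[
    [[0.1, 0, 0.5], [0, 0, 0], 0],
    [[0.1, 0, 0.5], [0, 0, 0], 0],
    [[0.15, 0, 0.5], [0, 0, 0], 0],
    [[0.15, 0, 0.5], [0, 0, 0], 0],
    [[0.2, 0, 0.5], [0, 0, 0], 0],
    [[0.2, 0, 0.5], [0, 0, 0], 0],
    [[0.2, 0, 0.5], [0, 0, 0], 0],
    [[0.2, 0, 0.5], [0, 0, 0], 0],
  ],
)

```text
clock: 19.32
eef_pos: [0.6445, 0.0464, 0.2981]
tool_rot: [1.0, 0.018, 0.001, -0.011]
wrist_force: [1.7, 0.2, 0.4]
grip_width: 0.001
grasp_force: 0.7
```

>>> step_arm(
  series=[
    [[0.1, 0, 0.4], [0, 0, 0], 0],
    [[0, 0, 0.4], [0, 0, 0], 0],
    [[0, 0, 0.4], [0, 0, 0], 0],
    [[0, 0, 0.4], [0, 0, 0], 0],
    [[0, 0, 0.4], [0, 0, 0], 0],
  ],
)

```text
clock: 19.73
eef_pos: [0.6452, 0.0464, 0.3179]
tool_rot: [1.0, 0.018, 0.001, -0.011]
wrist_force: [0.2, -0.5, -0.1]
grip_width: -0.002
grasp_force: 0.0
```

Contact held all the way up to the stop. I'll withdraw and check the final state.

>>> step_arm(
  series=[
    [[0, 0, 2.5], [0, 0, 0], 0],
    [[-1, 0, 2.5], [0, 0, 0], 0],
    [[-2.5, 0, 2], [0, 0, 0], 0],
    [[-2.5, 0, 0], [0, 0, 0], 0],
    [[-2.5, 0, 0], [0, 0, 0], 0],
    [[0, 0, 0], [0, 0, 0], 0],
    [[0, 0, 0], [0, 0, 0], 0],
  ],
)

```text
clock: 20.32
eef_pos: [0.5599, 0.0465, 0.3887]
tool_rot: [1.0, 0.018, 0.002, -0.011]
wrist_force: [0.8, -0.3, -0.0]
grip_width: 0.001
grasp_force: 0.0
```

```bash
python3 clip.py | tail -1; python3 - <<'E'
from h import *
f=manip.grab_frame("side")
cv2.imwrite("pics/s5.png",f["image"][...,::-1])
S=cloud(f);m=np.zeros((400,640),bool);m[145:180,265:312]=1;m&=(S[...,2]>.25)&(f["image"].max(2)<70)
print("pad z",np.percentile(S[m][:,2],[50,98]),m.sum())
E
```

```text
dark 37 [-9.18023075 -1.81447029  6.08040968]
pad z [0.30040675 0.30573994] 102
```

View pics/s5.png

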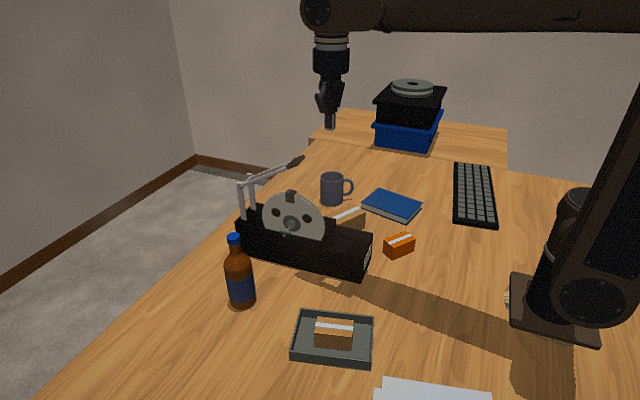

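The final view shows the carton in the tray (333,333), the clip at the top of the reel (291,195) and the press arm fully raised (295,160). The bottle, mug and book haven't moved, and the gripper is clear.

```bash
python3 -c "
from rig import manip
print(manip.sign_off())"
```

```text
the job is handed in; nothing more can be done
None
```

The job is done and handed in at about 20 s: the carton is in the tray, the clip is at the top of the reel (about 3 mm off centre), the press arm was pressed fully down and eased back up, and the book, bottle and mug look unmoved in the last picture.

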